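Clear the jar and put the sherd tray in the drying shelf

TASK

Put the tray of sherds away in the low drying shelf. First lift the jar that stands in front of the opening up onto the top board of that shelf; then lift the tray out of its cradle by its middle handle, set it down flat on the bench in front of the opening with its end pull pointing away from it, let go, take it by the end pull and slide it straight in until it meets the back stop. Keep jar and tray upright and leave the other things where they are.

Things in the scene. Friction and masses are not known exactly. Their poses are not given: they have to be found in the camera images.
- bay: low plywood drying shelf, fixed. Origin on the bench; x runs into its opening, z up. Opening at x = -75 mm, 140 mm wide (y = -70 to 70), 86 mm high, side walls behind it; back stop's face at x = +90 mm. Top board: x = -75 to 100, y = -110 to 110 mm, its top 100 mm up. The gripper does not fit under the board. With the tray home the tray's origin is at x = +10 mm
- bay_shelf (a point): centre of the top surface of the drying shelf's top board, 100 mm above the bench; axes as the drying shelf's
- bay_mouth (a point): middle of the opening's sill, on the bench; axes as the drying shelf's
- jar: closed round jar with a white cap, 60 mm across, 110 mm high, 0.2 to 0.4 kg, full width from the bottom to 80 mm up. It stands on the bench, its centre 60 to 95 mm before the opening, in the tray's path. Origin under its centre, z up. Fingers that close along the drying shelf's y keep clear of the board
- tray: wooden tray of terracotta sherds (fixed in it, all below 32 mm), 0.45 to 0.75 kg. Origin under the centre of its floor, z up, x pointing away from the end pull; the +x end goes in first. Box 160 (x) x 110 (y) mm, walls 35 mm high, 8 mm thick, overall height 66 mm. It slides on the bench with about 2 to 6 N
- tray_grip (a point): grip point of the middle handle, over the tray's origin, 52 mm above its underside; axes as the tray's. The handle is an upright board across the tray, 14 mm thick in x, 80 mm long in y, its top 66 mm above the underside; fingers close along x
- tray_pull (a point): grip point of the end pull, 145 mm from the tray's origin towards -x, 30 mm above its underside; axes as the tray's. The pull is an upright board on the centre line, 16 mm thick in y, from x = -80 to -160 mm, from 6 to 44 mm above the underside; fingers close along y
- cradle: grey fixed stand in which the tray is parked, 250 x 130 mm, top 30 mm above the bench; origin on the bench under the tray's, axes as the parked tray's. Two posts, 80 mm above the bench, flank the end pull with about 9 mm gaps, so it cannot be gripped there; lift the tray straight up, at least 60 mm, before moving sideways
- beaker: bystander, to be left alone: small open glass beaker, 48 mm across, 50 mm high, standing on the top board of the drying shelf, towards its +y side; origin under its centre
- reagent: bystander, to be left alone: white bottle, 72 mm across, 170 mm high, at the far side of the bench; origin under its centre
- weight: bystander, to be left alone: small knobbed brass weight, 40 mm across, 47 mm high; origin under its centre
- brush: bystander, to be left alone: brush lying on the bench near the robot; origin under its middle
- figure: bystander, to be left alone: small terracotta figure on a 70 x 45 mm foot, 87 mm high; origin under its centre
- bowl: bystander, to be left alone: white ceramic bowl, 110 mm across, 45 mm high; origin under its centre
- spatula: bystander, to be left alone: spatula lying on the bench near the robot, to the right; origin under its middle

How it is judged:
By the outcome, as a careful person would: the job done as asked, in the order asked, and still so for the second after the job is handed in, with the robot touching nothing.
It also fails if it takes over 72 s, if anything falls off the work surface, if the arm or the gripper's body presses on something with over 40 N, if the wrist force passes 120 N, or if a joint passes its speed limit or range.

ROBOT

A 6-joint arm with a two-finger parallel gripper is mounted at the origin on the work surface. World frame = base frame: x ahead of the robot, y to its left, z up, the work surface at z = 0. Lengths are in mm, angles in rad, forces in N, time in s.
With the tool pointing down it reaches from about 275 to 825 mm from the base axis. Payload 4.9 kg.
Tool frame: the origin (TCP) lies at the very end of the fingers, on their centre line; the grasp point (between the pads) lies 19 mm behind it; z points along the fingers, y is the line along which they close (so a half turn about z gives the same grasp; the last joint's range is limited). The gripper opens to 85 mm and grips with 20 to 120 N. Pads are 22 mm wide; open, the fingers measure 114 mm over their backs; the gripper's body (76 mm by 85 mm) begins 54 mm behind the grasp point. The pads swing forward as they close: fully open they stand 13 mm farther back than shut.
Start: joints at [1.199, 0.326, -0.193, 1.052, 0, 1.437], TCP at [129.554, 534.541, 231.281] pointing down, gripper open.
Joint ranges: [-2.65, 2.65], [-0.97, 1.79], [-1.3, 1.35], [-1.93, 2.1], [-1.47, 1.37], [-3.14, 3.14]. Speed limits (rad/s): [2.57, 2.57, 3.14, 3.14, 3.14, 3.14].

INTERFACE

Orientations are given as [roll, pitch, yaw] about the fixed x, y, z axes, in that order (R = Rz(yaw) Ry(pitch) Rx(roll)).
In Python, from bench import bot, solve_ik, imaging gives the robot as it stands. Calls block until the motion is done:
- bot.move_ptp(position, orientation): joint-space move of the TCP to a pose.
- bot.movel(position, rot=None, max_speed=150, threshold=None): straight line of the TCP; rot=None keeps the orientation; max_speed is the mean speed in mm/s. With threshold (N) it stops when the force on the tool has changed by that much, and returns True; else False.
- bot.move_j(angles): joint-space move.
- bot.grip(opening, effort=None): opening from 0.0 (shut) to 1.0 (fully open); effort is the grip in N (None keeps the last); returns when the fingers have stopped.
- bot.dwell(seconds).
- solve_ik(position, orientation): joint angles nearest the present ones, or None.
- bot.get_state(): the state.
- imaging.capture(name): name is "scene" or "top" or "wrist"; returns the picture (384x512x3 uint8, blue, green, red); there is no depth.
- imaging.camera_model(name): a dict with "K" (3x3 intrinsics, pixels), "position" and "rotation" of the camera in the world. Camera axes: x right, y up, looking along -z (the intrinsics and any distortion apply to the point x, -y, -z); pixel columns grow to the right and rows downward; lengths in mm; the calibration is good to about 2 mm. A picture is of the moment at which its call begins: read the wrist's pose just before it. camera_model takes no time and is no camera call; for the wrist camera it gives the pose at the moment of the call.
A pose or a line that the arm cannot do raises bot.IKError and nothing moves.
- bot.sign_off(): hands the job in; it is judged then, once.
The state is a dict: "t": time; "qpos": joint angles; "joint_velocities": joint speeds; "effort": joint torques, N m; "tcp_pos": TCP position; "orientation": TCP orientation; "contact_force": force on the tool from outside, world axes, zero at the start; "wrist_torque": the same for the moment, N m; "opening": opening from 0.0 (shut) to 1.0 (fully open); "gripper_force": force on a finger pad.
Only numpy, scipy, OpenCV 4.12 (cv2) and the standard library are available. Lean on these libraries where they do the work, as an engineer would, in place of code of your own. Each camera call takes 0.05 s, during which the arm holds its last target. There are 200 camera calls.

## Working session

There is one attempt and no reset: what is moved stays moved. The work goes in short steps, each a Python script; the robot and the scene stay as the last script left them, time stands still between calls to the robot, and variables do not carry over. Pictures are saved under pics/ and viewed, at most 10 in all, crops included, and the job is handed in when it is done.

```bash
ls; mkdir -p pics; python3 - <<'E'
from bench import bot, imaging
import cv2,numpy as np
for n in("scene","top","wrist"):
    m=imaging.camera_model(n); im=imaging.capture(n); cv2.imwrite(f"pics/{n}0.png",im)
    print(n,{k:np.round(v,3).tolist() if not isinstance(v,str) else v for k,v in m.items()})
print(bot.get_state())
E
```

```text
pics
scene {'K': [[444.82, 0.0, 262.322], [0.0, 444.82, 200.036], [0.0, 0.0, 1.0]], 'position': [1143.128, -629.366, 865.942], 'rotation': [0.808, -0.02, 0.819]}
top {'K': [[381.863, 0.0, 251.099], [0.0, 381.863, 191.65], [0.0, 0.0, 1.0]], 'position': [472.475, -69.523, 1307.15], 'rotation': [0.091, 0.015, -1.572]}
wrist {'K': [[278.162, 0.0, 253.417], [0.0, 278.162, 191.576], [0.0, 0.0, 1.0]], 'position': [59.42, 552.004, 373.416], 'rotation': [-0.288, 0.002, 1.333]}
{'t': 0.15, 'qpos': array([ 1.19879681e+00,  3.26761520e-01, -1.93366201e-01,  1.05201312e+00,
        1.82637137e-05,  1.43661430e+00]), 'joint_velocities': array([-0.00070226, -0.00131884,  0.00347875, -0.00130223,  0.00103232,
        0.00017181]), 'effort': array([-1.07106054e-03, -4.43705177e+01,  2.62663972e+01,  1.04508860e-02,
       -2.35351536e-04,  4.78036256e-06]), 'tcp_pos': array([129.3779959 , 534.10085964, 230.68375791]), 'orientation': array([-3.14026267e+00, -1.97967739e-04,  2.90377502e+00]), 'contact_force': array([-0.15539619,  0.14746554, -0.0751993 ]), 'wrist_torque': array([-0.0351622 ,  0.03848835,  0.01863319]), 'gripper_force': 0.0, 'opening': 1.0068279446234871}
```

View pics/top0.png

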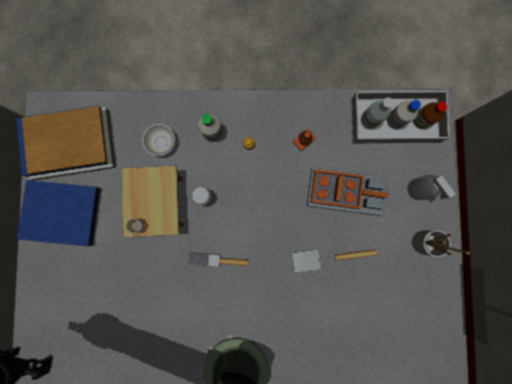

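View pics/scene0.png

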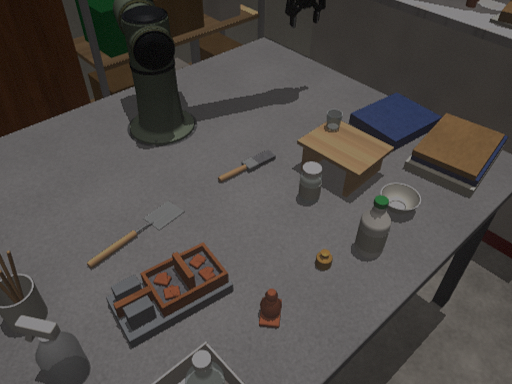

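The top view shows the bay board at px (122–180, 167–237) with its opening facing right (world -y), and the beaker on it at (136, 226). The jar is at (202, 196). The tray is at (336, 190) with its end pull to the right. The scene view agrees. Next I'll get a coarse position fix and move the wrist camera to look.

```bash
cat > h.py <<'E'
from bench import bot, solve_ik, imaging
import cv2, numpy as np
from scipy.spatial.transform import Rotation as Ro
def cam(n):
    m=imaging.camera_model(n); return np.array(m["K"]),np.array(m["position"],float),Ro.from_euler("xyz",m["rotation"]).as_matrix()
def ray(c,uv):
    K,p,R=c; d=np.linalg.solve(K,[uv[0],uv[1],1.0])*[1,-1,-1]; d=R@d; return p,d/np.linalg.norm(d)
def plane(c,uv,z):
    p,d=ray(c,uv); return p+d*(z-p[2])/d[2]
def proj(c,X):
    K,p,R=c; v=(R.T@(np.array(X)-p))*[1,-1,-1]; v=K@v; return v[:2]/v[2]
def tri(obs):  # [(cam,uv),...] -> point, residual mm
    A=np.zeros((3,3)); b=np.zeros(3); L=[]
    for c,uv in obs:
        p,d=ray(c,uv); M=np.eye(3)-np.outer(d,d); A+=M; b+=M@p; L.append((p,M))
    X=np.linalg.solve(A,b); return X,max(np.linalg.norm(M@(X-p)) for p,M in L)
def shot(name):
    c=cam("wrist"); im=imaging.capture("wrist"); cv2.imwrite(f"pics/{name}.png",im); np.savez(f"pics/{name}.npz",K=c[0],p=c[1],R=c[2]); return c,im
def load(name):
    z=np.load(f"pics/{name}.npz"); return (z["K"],z["p"],z["R"]),cv2.imread(f"pics/{name}.png")
E
python3 - <<'E'
from h import *
t=cam("top"); s=cam("scene")
for n,uv,z in(("jar",(202,196),105),("board",(150,202),100),("opening lo",(179,235),100),("opening hi",(177,167),100),("back lo",(124,237),100),("beaker",(137,227),150),("handle",(338,189),75),("pullend",(386,194),50),("weight",(249,143),20)):print(n,plane(t,uv,z).round())
print("jar cap",tri([(t,(202,191)),(s,(313,170))]))
# candidate look poses, tool down
for x,y,z,psi in((440,60,330,-1.571),(440,120,330,-1.571),(440,130,330,1.571),(440,-330,330,1.571),(440,-420,330,-1.571),(480,-330,300,1.571),(440,-450,330,-1.571)):
    q=solve_ik([x,y,z],[np.pi,0,psi]); print(x,y,z,psi,None if q is None else np.round(q,2))
E
```

```text
jar [568. 104. 105.]
board [550. 270. 100.]
opening lo [446. 176. 100.]
opening hi [662. 186. 100.]
back lo [440. 350. 100.]
beaker [471. 294. 150.]
handle [ 592. -332.   75.]
pullend [ 578. -494.   50.]
weight [757. -43.  20.]
jar cap (array([582.48825963, 101.71718804, 110.80145118]), np.float64(1.8620422789712472))
440 60 330 -1.571 [-0.03  0.08 -0.26  1.24  0.   -1.6 ]
440 120 330 -1.571 [ 0.1   0.1  -0.23  1.24  0.   -1.47]
440 130 330 1.571 [ 0.13  0.1  -0.22  1.24  0.    1.7 ]
440 -330 330 1.571 [-0.78  0.28 -0.    1.29  0.    0.79]
440 -420 330 -1.571 [-0.88  0.4   0.17  1.34  0.   -2.45]
480 -330 300 1.571 [-0.73  0.35  0.02  1.24  0.    0.84]
440 -450 330 -1.571 [-0.91  0.44  0.23  1.36  0.   -2.48]
```

```bash
python3 - <<'E'
from h import *
for i,(x,y) in enumerate(((620,150),(490,150))):
    bot.move_ptp([x,y,330],[np.pi,0,-np.pi/2]); bot.dwell(.3); shot(f"bay{i}"); print(bot.get_state()["t"])
a=load("bay0")[1]; b=load("bay1")[1]
E
```

```text
2.95
3.8833
```

View pics/bay0.png

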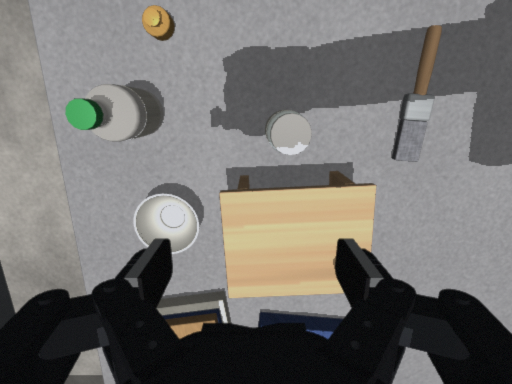

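View pics/bay1.png

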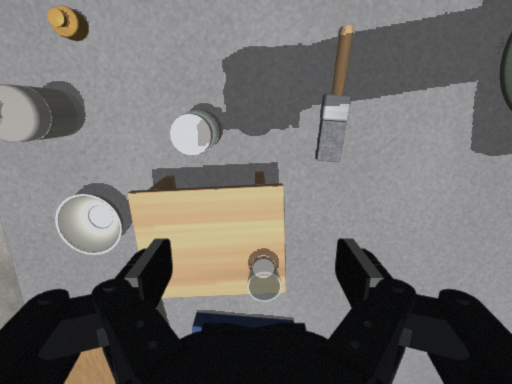

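In both views the yellow board shows its front edge at row ~188 (corners (221,192)/(375,184) and (130,192)/(284,185)). The jar cap is at (291,133) and (191,133). The beaker is at about (264,285) in the second view and hidden by a finger in the first.

```bash
cat > bay.py <<'E'
from h import *
fr=[];caps=[]
for i,(c0) in enumerate(((291,133),(191,133))):
    c,im=load(f"bay{i}"); hsv=cv2.cvtColor(im,cv2.COLOR_BGR2HSV)
    m=cv2.inRange(hsv,(12,70,120),(30,255,255)); m[:170]=0;m[310:]=0
    m=cv2.morphologyEx(m,cv2.MORPH_OPEN,np.ones((5,5)))
    ct=max(cv2.findContours(m,cv2.RETR_EXTERNAL,cv2.CHAIN_APPROX_NONE)[0],key=cv2.contourArea)[:,0].astype(float)
    ex=ct[:,0].min(),ct[:,0].max()
    def line(sel):
        v=cv2.fitLine(sel.astype(np.float32),cv2.DIST_HUBER,0,.01,.01).ravel(); return np.cross([v[2],v[3],1],[v[2]+v[0],v[3]+v[1],1])
    cols=np.arange(ex[0]+12,ex[1]-12)
    top=line(np.array([[u,ct[ct[:,0]==u,1].min()-.5] for u in cols]))
    rows=np.arange(200,230); L=line(np.array([[ct[ct[:,1]==v,0].min()-.5,v] for v in rows])); R=line(np.array([[ct[ct[:,1]==v,0].max()+.5,v] for v in rows]))
    f=[np.cross(top,L),np.cross(top,R)]; f=[p[:2]/p[2] for p in f]; fr.append((c,f))
    g=cv2.medianBlur(cv2.cvtColor(im,cv2.COLOR_BGR2GRAY),3); x,y=c0
    h=cv2.HoughCircles(g[y-40:y+40,x-40:x+40],cv2.HOUGH_GRADIENT,1,5,param1=80,param2=10,minRadius=14,maxRadius=24)
    print("circ",h[0][:4]+[x-40,y-40,0]); caps.append((c,c0)); print("corners",np.round(f,1))
A=tri([(c,f[0]) for c,f in fr]);B=tri([(c,f[1]) for c,f in fr]); print("corner far/near",A,B,np.linalg.norm(A[0]-B[0]))
print("jar",tri(caps))
E
python3 bay.py; python3 - <<'E'
import cv2,numpy as np
o=[cv2.resize(cv2.imread(f"pics/bay{i}.png")[85:185,x-50:x+50],(400,400),interpolation=2) for i,x in((0,291),(1,191))]
cv2.imwrite("pics/caps.png",np.hstack(o))
E
```

```text
circ [[290.5        133.5         20.10000038]
 [286.5        130.5         20.10000038]
 [283.5        125.5         14.35000038]]
corners [[218.9 192.1]
 [376.5 184.5]]
circ [[189.5        134.5         21.        ]
 [194.5        132.5         23.39999962]
 [199.5        130.5         19.        ]
 [204.5        127.5         16.60000038]]
corners [[126.5 192.5]
 [283.5 184.8]]
corner far/near (array([668.32559431, 189.99927696,  99.58117664]), np.float64(0.03585972722799156)) (array([449.13615402, 178.90693177,  99.89252299]), np.float64(0.032003051330180686)) 219.47015239691189
jar (array([571.44186474, 108.01417857, 106.37635283]), np.float64(0.26756195416703243))
```

View pics/caps.png

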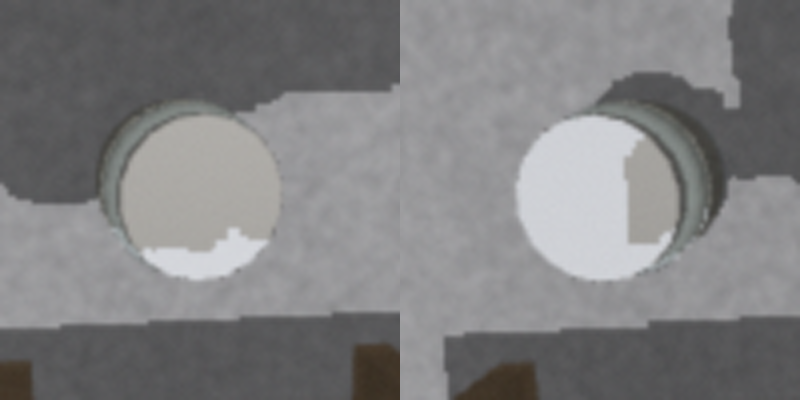

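The board measures 219.5 mm wide and 99.7 mm up, which matches the text. The cap centres in the crop are (290.6,133.6) and (190.1,133.6), so the jar stands about 76 mm before the opening, also plausible. Next I move the jar, then view the tray.

```bash
cat >> h.py <<'E'
A=np.array([668.33,190.0]);B=np.array([449.14,178.91])
by=(B-A)/np.linalg.norm(B-A); bx=np.array([by[1],-by[0]]); bo=(A+B)/2+75*bx; th=np.arctan2(bx[1],bx[0])
def bay(x,y): return bo+x*bx+y*by
def inbay(p): d=np.array(p)[:2]-bo; return np.array([d@bx,d@by])
D=lambda psi:[np.pi,0,psi]
def st(): s=bot.get_state(); print(round(s["t"],2),s["tcp_pos"].round(1),s["contact_force"].round(1),"open",round(s["opening"],3),"gf",round(s["gripper_force"],1)); return s
E
python3 - <<'E'
from h import *
c0,_=load("bay0");c1,_=load("bay1")
J,r=tri([(c0,(290.6,133.6)),(c1,(190.1,133.6))]); print("jar",J,r,inbay(J),"beaker~",inbay(plane(c1,(264,288),150)),inbay(plane(c1,(263,263),100)),th)
assert 95<J[2]<118 and -100<inbay(J)[0]+75<-55
psi=th-np.pi; j=J[:2]
bot.move_ptp([*j,190],D(psi)); st()
print(bot.movel([*j,47],max_speed=120,threshold=10)); st()
bot.grip(0.0,45); s=st()
assert .5<s["opening"]<.85
bot.movel([*j,195],max_speed=120); st()
p=bay(22,-45)
bot.movel([*p,195],max_speed=150); st()
print(bot.movel([*p,146],max_speed=50,threshold=6)); st()
E
```

```text
jar [572.19872069 108.60734034 108.41837774] 0.26830730140660775 [-151.4310965    -9.61388261] beaker~ [53.77915826 75.62293081] [45.70772865 76.29772238] 1.6213485939659917
4.59 [572.3 108.8 190.6] [0.6 0.7 0.9] open 0.994 gf 0.0
False
5.93 [572.9 108.7  47.8] [-0.3  0.5 -0.4] open 1.001 gf 0.0
6.31 [572.4 108.6  48.1] [-2.3 -0.7  6.3] open 0.692 gf 47.6
7.69 [571.6 108.5 194.1] [ 0.6  0.3 -2.9] open 0.691 gf 48.5
9.03 [598.7 282.8 195. ] [ 0.6 -0.  -3.6] open 0.682 gf 48.4
True
9.89 [598.2 283.5 148.2] [ 0.2 -0.1  3.9] open 0.69 gf 49.0
```

```bash
python3 - <<'E'
from h import *
bot.grip(1.0); st()
p=st()["tcp_pos"]
bot.movel([p[0],p[1],280],max_speed=150)
for i,y in enumerate((-270,-390)):
    bot.move_ptp([640,y,300],D(0.0)); bot.dwell(.3); shot(f"tray{i}"); st()
cv2.imwrite("pics/both.png",np.hstack([cv2.resize(load(f"tray{i}")[1][:,56:456],None,fx=1,fy=1) for i in(0,1)]))
E
```

```text
10.28 [596.7 282.9 146.2] [-0.2 -0.  -0.1] open 0.996 gf 0.0
10.28 [596.7 282.9 146.2] [-0.2 -0.  -0.1] open 0.996 gf 0.0
14.95 [ 640.  -269.9  300. ] [ 0.5  0.1 -0.4] open 0.995 gf 0.0
15.85 [ 640.4 -388.9  300.6] [ 0.1 -0.   0.5] open 1.001 gf 0.0
```

View pics/both.png

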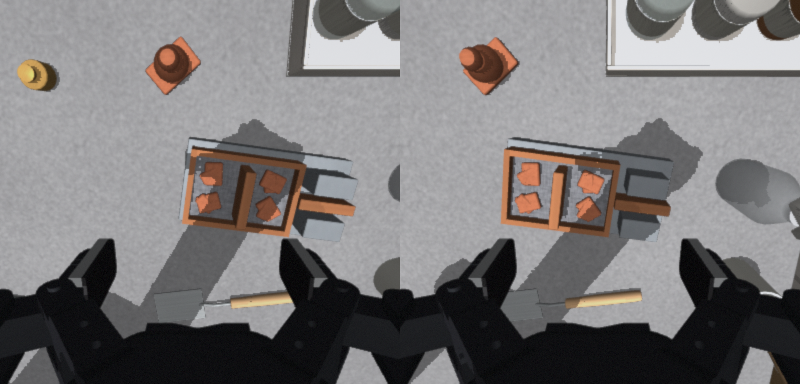

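The tray is visible in both views, with the handle top at about x=248, y=165–230 (left) and x=559, y=165–230 (right). The pull points right at (328,207) and (640,208). I'll segment the lit handle and pull tops and triangulate their corners.

```bash
python3 - <<'E'
from h import *
o=[]
for i in(0,1):
    c,im=load(f"tray{i}"); hsv=cv2.cvtColor(im,cv2.COLOR_BGR2HSV)
    x0=(236,150)[i] if i==0 else 56+95
    cr=im[130:246,x0:x0+190]
    o.append(cv2.resize(cr,None,fx=2.1*1,fy=2.1*1,interpolation=cv2.INTER_CUBIC))
    print(im[190:202:10,290:312:2].tolist() if i==0 else im[190:192,200:232:3].tolist())
    print(x0)
cv2.imwrite("pics/tz.png",np.vstack(o))
# larger: left crop only handle/rim at x4
a=load("tray0")[1][132:242,236:416];b=load("tray1")[1][132:242,152:332]
cv2.imwrite("pics/tz.png",np.vstack([cv2.resize(k,None,fx=2.7,fy=2.7,interpolation=cv2.INTER_CUBIC) for k in(a,b)]))
E
```

```text
[[[85, 82, 82], [34, 39, 52], [21, 32, 47], [22, 31, 48], [27, 40, 61], [54, 79, 119], [52, 76, 118], [53, 77, 116], [51, 74, 113], [53, 74, 109], [84, 81, 82]], [[41, 46, 56], [21, 32, 48], [22, 32, 50], [21, 36, 57], [51, 76, 116], [53, 77, 119], [51, 75, 115], [52, 76, 115], [52, 73, 109], [83, 81, 81], [82, 79, 78]]]
236
[[[157, 150, 149], [151, 146, 145], [135, 130, 130], [96, 139, 212], [93, 135, 206], [91, 134, 203], [33, 50, 75], [63, 64, 69], [84, 79, 78], [157, 151, 150], [152, 146, 145]], [[156, 149, 148], [151, 145, 144], [134, 130, 132], [96, 139, 212], [94, 137, 206], [91, 135, 203], [32, 48, 73], [67, 67, 70], [84, 79, 78], [153, 148, 147], [149, 143, 142]]]
151
```

View pics/tz.png

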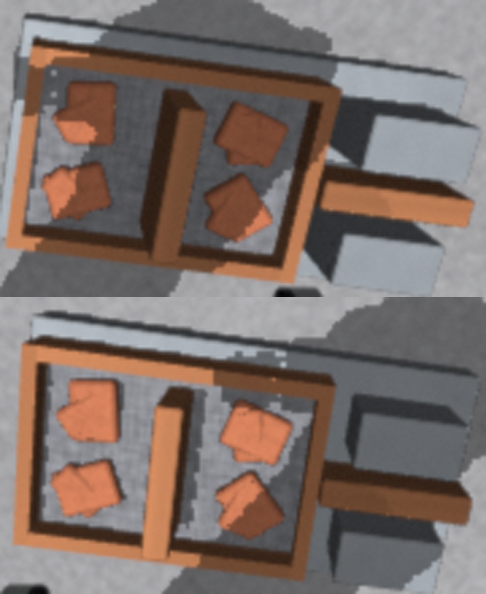

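Crop picks (crop pixels, 2.7x):

| Point | View 0 | View 1 (row minus 297) |
|---|---|---|
| Handle top centre | (178.5,184.5) | (162.3,183.5) |
| Pull end centre | (471.5,213) | (469.5,215) |
| Rim corners | (33,38), (340,90), (295,280), (8,245) | (24,47), (334,83), (306,281), (14,246) |

```bash
python3 - <<'E'
from h import *
c0,_=load("tray0");c1,_=load("tray1")
f=lambda p,x0:((p[0]+.5)/2.7-.5+x0,(p[1]+.5)/2.7-.5+132)
P={}
for n,a,b in(("handle",(178.5,184.5),(162.3,183.5)),("h+",(191.5,109),(169.5,108.5)),("h-",(165.5,260.5),(155,258.5)),("pull",(471.5,213),(469.5,215)),("r1",(33,38),(24,47)),("r2",(340,90),(334,83)),("r3",(295,280),(306,281)),("r4",(8,245),(14,246))):
    X,r=tri([(c0,f(a,236)),(c1,f(b,152))]); P[n]=X; print(n,X.round(1),round(r,2))
d=lambda a,b:(P[a]-P[b])
print("len handle",np.linalg.norm(d("h+","h-")),"rim",[np.linalg.norm(d(*k)).round(1) for k in(("r1","r2"),("r2","r3"),("r3","r4"),("r4","r1"))],"rim mean",np.mean([P[k] for k in("r1","r2","r3","r4")],0))
for k in(("r1","r2"),("r4","r3"),("handle","pull")): v=d(*k); print(k,np.arctan2(v[1],v[0]))
v=d("h-","h+"); print("h yaw",np.arctan2(v[1],v[0])-np.pi/2)
E
```

```text
handle [ 597.7 -333.1   93.5] 0.35
h+ [ 634.9 -337.8   91.5] 0.26
h- [ 558.6 -328.2   95.8] 0.57
pull [ 575.4 -490.    75.4] 0.33
r1 [ 662.8 -261.8   64. ] 2.12
r2 [ 640.6 -418.4   64.4] 1.99
r3 [ 531.9 -405.7   63.9] 0.15
r4 [ 554.3 -247.7   67.9] 0.23
len handle 77.08208157735247 rim [np.float64(158.2), np.float64(109.4), np.float64(159.6), np.float64(109.5)] rim mean [ 597.41301665 -333.42635542   65.0573992 ]
('r1', 'r2') 1.4299600717629486
('r4', 'r3') 1.4298469233097186
('handle', 'pull') 1.4294405564201633
h yaw 1.4450046362110114
```

The picks agree with the text: underside 30 mm up, handle top ~95, rim 65, box 159x109.5, yaw 1.43. Next I lift the tray, carry it over and set it down.

```bash
python3 - <<'E'
from h import *
o=np.array([597.5,-333.3]); psi=1.430-np.pi/2; psi2=th-np.pi/2
bot.move_ptp([*o,180],D(psi)); st()
print(bot.movel([*o,66.5],max_speed=80,threshold=10)); s=st()
bot.grip(0.0,80); bot.dwell(.2); s=st()
assert .05<s["opening"]<.35
bot.movel([*o,175],max_speed=80); bot.dwell(.2); st()
p=bay(-178,0); m=(o+p)/2
bot.movel([*p,175],rot=D(psi2),max_speed=150); bot.dwell(.2); st()
bot.movel([*p,50],max_speed=90)
print(bot.movel([*p,32],max_speed=20,threshold=5)); st()
E
```

```text
16.47 [ 598.5 -333.7  181.4] [ 0.7 -0.1  0.4] open 1.0 gf 0.0
False
18.03 [ 597.9 -333.6   67.2] [ 0.  -0.3 -0.6] open 0.996 gf 0.0
18.89 [ 597.6 -333.4   66.7] [-0.5  0.6  2.5] open 0.152 gf 79.7
20.6 [ 597.3 -333.2  174.6] [-0.   0.7 -5.9] open 0.15 gf 78.3
23.73 [564.   81.4 175. ] [ 0.4 -0.1 -5.2] open 0.147 gf 78.3
True
25.93 [563.8  81.6  36.7] [ 0.6 -0.9  5.3] open 0.149 gf 79.7
```

```bash
python3 - <<'E'
from h import *
bot.grip(1.0); s=st(); p=s["tcp_pos"]
bot.movel([p[0],p[1],200],max_speed=150)
q=bay(-323,0); print(q)
for i,dx in enumerate((-50,50)):
    bot.move_ptp([q[0]+dx,q[1]-10,290],D(th-np.pi)); bot.dwell(.3); shot(f"set{i}"); st()
cv2.imwrite("pics/set.png",np.hstack([load(f"set{i}")[1][:,56:456] for i in(0,1)]))
E
```

```text
26.62 [561.8  81.6  35.1] [ 0.7  0.2 -0.1] open 1.003 gf 0.0
[571.26662317 -63.22818155]
32.36 [521.3 -73.2 290. ] [-0.4 -0.2 -0.3] open 0.997 gf 0.0
33.19 [620.7 -73.3 290.7] [-1.   1.6  0.4] open 1.001 gf 0.0
```

View pics/set.png

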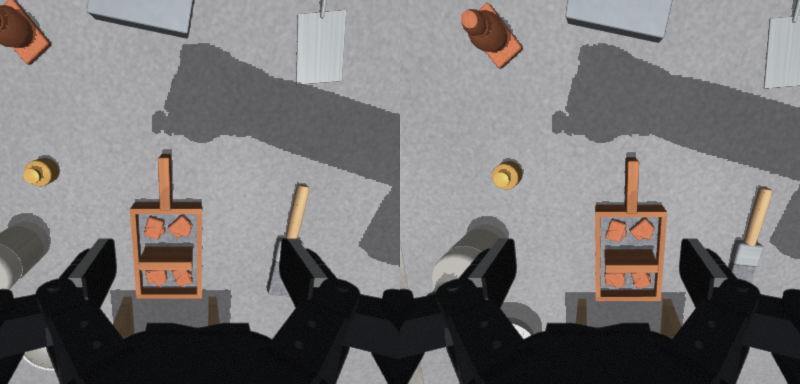

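The tray stands straight in front of the opening. The pull top runs from (165,156) to (165,209) in the left view and (631,158) to (632,211) in the right. I'll verify this numerically, then grip the pull.

```bash
python3 - <<'E'
from h import *
c0,i0=load("set0");c1,i1=load("set1")
def mids(im,x0):  # centre column of the orange pull top, per row
    h=cv2.cvtColor(im,cv2.COLOR_BGR2HSV); m=cv2.inRange(h,(3,100,60),(20,255,255)); m[:,:x0-15]=0;m[:,x0+15:]=0
    r=np.arange(165,198); return r,np.array([np.nonzero(m[k])[0].mean() for k in r]),np.nonzero(m[145:190].any(1))[0][0]+145
R=[]
for c,im,x0 in((c0,i0,221),(c1,i1,287)):
    r,u,top=mids(im,x0); k=np.polyfit(r,u,1); print(top,np.round([np.polyval(k,top),np.polyval(k,205)],1))
    a=plane(c,(np.polyval(k,170),170),44);b=plane(c,(np.polyval(k,195),195),44); print(a.round(1),b.round(1),inbay(a).round(1),inbay(b).round(1)); R.append((c,(np.polyval(k,top),top-.5)))
X,res=tri(R); print("pull end",X.round(1),res,inbay(X))
E
```

```text
157 [219.5 221.3]
[568.4 -59.3  44. ] [566.4 -22.1  44. ] [-319.     2.7] [-281.7    2.8]
160 [288.8 286.7]
[570.6 -64.2  44. ] [569.1 -26.9  44. ] [-323.9    0.7] [-286.6    0.3]
pull end [570.2 -77.7  36.5] 0.33009380410972433 [-337.4130906     1.75269398]
```

```bash
python3 - <<'E'
from h import *
psi=th-np.pi; g=bay(-324,1.5)
bot.move_ptp([*g,120],D(psi)); st()
print(bot.movel([*g,12],max_speed=80,threshold=8)); st()
bot.grip(0.0,60); bot.dwell(.2); s=st(); print(inbay(s["tcp_pos"]))
assert .08<s["opening"]<.35
print(bot.movel([*bay(-160,1),12],max_speed=70,threshold=18)); s=st(); print(inbay(s["tcp_pos"]))
if inbay(s["tcp_pos"])[0]>-163:
    print(bot.movel([*bay(-128,1),12],max_speed=20,threshold=12)); s=st(); print(inbay(s["tcp_pos"]),s["contact_force"][:2]@bx)
    shot("in0"); cv2.imwrite("pics/scn1.png",imaging.capture("scene"))
E
```

```text
33.93 [571.2 -64.7 121.3] [-0.2 -0.7  0.5] open 1.004 gf 0.0
False
35.43 [570.3 -64.4  12.5] [ 0.1  0.2 -0.1] open 0.999 gf 0.0
36.27 [569.8 -64.3  12.2] [-1.3  0.5  4.2] open 0.176 gf 60.0
[-324.00075585    1.51994714]
False
38.77 [562.8  98.3  12.2] [ 0.4 -5.   2.9] open 0.18 gf 60.2
[-161.28961059    0.31548248]
True
40.01 [561.5 122.7  12.2] [-0.4 -2.   3.1] open 0.176 gf 60.2
[-136.79318228    0.3185494 ] -1.9970097767491086
```

```bash
python3 - <<'E'
from h import *
print(bot.movel([*bay(-130,.5),12],max_speed=15,threshold=12)); s=st(); print(inbay(s["tcp_pos"]))
bot.dwell(.2); s=st(); print(inbay(s["tcp_pos"]))
bot.grip(1.0); s=st(); p=s["tcp_pos"]
bot.movel([*bay(-140,.5),150] if 0 else [p[0],p[1],200],max_speed=120)
bot.move_ptp([*bay(-230,0),300],D(th-np.pi)); bot.dwell(.3); st(); shot("fin")
cv2.imwrite("pics/fin2.png",np.hstack([load("fin")[1][:,56:456],imaging.capture("scene")[60:,112:].repeat(1,0)[:324].copy() if 0 else imaging.capture("scene")[:,112:]]))
E
```

```text
True
40.43 [561.5 122.6  12.2] [-0.  -1.3  3.1] open 0.176 gf 60.2
[-136.89146191    0.36036604]
40.63 [561.5 122.6  12.2] [ 0.2 -0.5  3.3] open 0.18 gf 60.2
[-136.89024791    0.33039686]
41.32 [561.5 122.4  12.2] [-0.5  0.3  0.2] open 0.999 gf 0.0
43.94 [566.   30.7 298.7] [ 0.2  0.6 -0.3] open 0.999 gf 0.0
```

View pics/fin2.png

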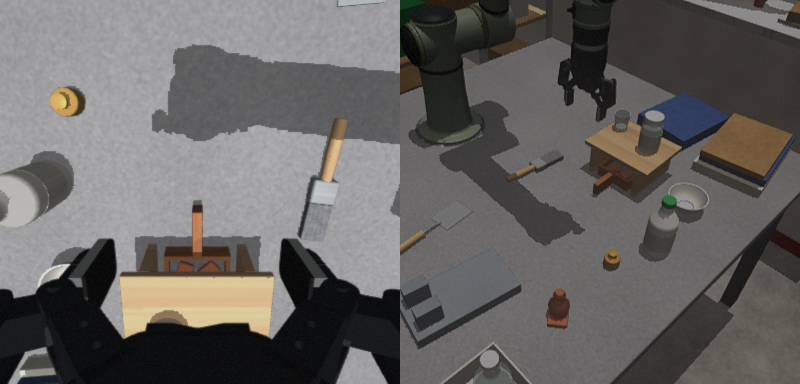

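The pull end was at bay x = -337.4. With 187.1 mm of travel it is now at -150.3, and home is -150. Two pushes stopped at the same place. The pictures show the jar upright on the board, the beaker untouched and the pull end at (197,203) straight on the centre line.

```bash
python3 - <<'E'
from h import *
c,_=load("fin"); print(inbay(plane(c,(253,203.5),44)))
print(bot.sign_off())
E
```

```text
[-163.90305719    0.40397853]
the job is handed in; nothing more can be done
None
```

I've handed in the job at about 44 s: the jar is upright on the top board, and the tray is in the shelf against a stop that held on two pushes. The travel puts the tray within 1 mm of home. A last check of the pull's end in the camera read 14 mm short of home; I think that pixel was the pull's lower edge, but I signed off in the same step without resolving it.

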